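# Turn the ingredient carousel to bring the tall canister to the front

## Task

Spin the white ingredient turntable by pushing in its rim notches with the fingertips until the tall canister stands at the front, in line with the steel pointer tongue of the foot, then take the hand away. Push only the turntable: do not touch the canisters, which must all stay standing in their seats, and leave the cup, bowl and sieve alone.

Things in the scene. Friction and masses are not known exactly. Their poses are not given: they have to be found in the camera images.
- base: Fixed steel foot on the bench: disc 190 mm across, 12 mm high, hidden under the turntable, with a flat tongue (10 mm thick, 32 mm wide) lying on the bench along the foot's own -x axis, ending in a diamond whose point is 260 mm from the axis; 90 mm of it shows beyond the turntable. It marks the front and points roughly to the robot. Origin: on the turntable's axis, on the bench.
- carousel: White plastic turntable, 340 mm across, 25 mm thick, its top 65 mm above the bench: five broad lobes parted by five open rim notches, the bench seen through them. Turns either way without limit about its vertical axis against light friction (2 N at the rim) and stays where left. Origin: on the axis at its underside, 40 mm above the bench; axes turn with it, z up; a notch is centred on its x axis.
- notch (a point): Middle of one rim notch, 152 mm from the axis, at mid thickness, 52 mm above the bench. The other four, alike, lie at 72 degree steps round the axis. A notch reaches from 125 to 170 mm from the axis, 58 mm wide at its inner end, 76 mm in the middle, 90 mm at the outer edge, open above and below; a fingertip lowered into it can push either side wall.
- tall: The tall canister: steel, grey lid, 54 mm across, 95 mm high (lid top 160 mm above the bench), clearly taller than the other three. Loose, with 2 mm play, in one of four seats on the turntable: rings 62 mm across, 8 mm high, centred 60 mm from the axis, 90 degrees apart. Origin: centre of its underside, on the turntable's top.
- short_a: Short lidded canister of the same steel and grey lid, 54 mm across and 50 mm high, loose in a seat like the tall one's. Origin: centre of its underside.
- short_b: Short lidded canister of the same steel and grey lid, 54 mm across and 50 mm high, loose in a seat like the tall one's. Origin: centre of its underside.
- short_c: Short lidded canister of the same steel and grey lid, 54 mm across and 50 mm high, loose in a seat like the tall one's. Origin: centre of its underside.
- cup: Terracotta cup, 68 mm across and 75 mm high, on the bench to the robot's left. Bystander. Origin: centre of its underside.
- bowl: White ceramic bowl, 170 mm across and 75 mm high, on the bench to the robot's left. Bystander. Origin: centre of its underside.
- sieve: Round wooden sieve, 160 mm across and 60 mm high, with a stick handle to its own -y (outwards), on the bench to the robot's right. Bystander. Origin: centre of its underside.
There are look-alikes about, which are no part of the job. Leave any red or yellow look-alike of the tall alone.

How it is judged:
By the outcome, as a careful person would: the job done as asked, in the order asked, and still so for the second after the job is handed in, with the robot touching nothing.
It also fails if it takes over 64 s, if anything falls off the work surface, if the arm or the gripper's body presses on something with over 40 N, if the wrist force passes 120 N, or if a joint passes its speed limit or range.

## Robot

A 7-joint arm with a two-finger parallel gripper is mounted at the origin on the work surface. World frame = base frame: x ahead of the robot, y to its left, z up, the work surface at z = 0. Lengths are in m, angles in rad, forces in N, time in s.
With the tool pointing down it reaches from about 0.425 to 0.95 m from the base axis. Payload 4.7 kg.
Tool frame: the origin (TCP) lies at the very end of the fingers, on their centre line; the grasp point (between the pads) lies 19 mm behind it; z points along the fingers, x is the direction in which the jaws open and shut, and the axes are right-handed (so a half turn about z gives the same grasp; the last joint's range is limited). The gripper opens to 85 mm and grips with 20 to 120 N. Pads are 22 mm wide; open, the fingers measure 114 mm over their backs; the gripper's body (76 mm by 85 mm) begins 54 mm behind the grasp point. The pads swing forward as they close: fully open they stand 13 mm farther back than shut.
Start: joints at [1.235, 0.469, -0.049, 1.532, 0.024, 1.141, -0.082], TCP at [0.204, -0.643, 0.231] pointing down, gripper open.
Joint ranges: [-2.59, 2.59], [-0.33, 1.99], [-1.39, 1.29], [0.1, 2.45], [-1.04, 4.18], [0.21, 1.99], [-2.66, 2.66]. Speed limits (rad/s): [2.57, 2.57, 3.14, 3.14, 3.14, 3.14, 3.14].

## Interface

Orientations are given as a unit quaternion [x, y, z, w].
In Python, from rig import bot gives the robot as it stands.
- The arm moves only by the tool servo_tool, never from a script. Its argument "steps" is a list of rows, each a list of 3 entries, a list of its own where there are three numbers: the closure, from 0 (fully open) to 1 (shut), then the shift along the tool's x, y, z in m, then the turn about the tool's z in degrees. A call has 1 to 5 rows; each row shifts and turns the commanded pose from where the row before left it, along the tool's axes as they then stand; what a row does not reach is not made up. A row lasts 1/12 s, in which the tool goes at most 41.7 mm and 7.16 degrees, less where a joint would pass 70% of its speed; a pose out of reach is approached as far as the arm can. A call is refused whole if a number of a shift passes 0.0417 or a number of a turn 7.16, either way. A call with a gripper value outside its range is refused whole. The fingers move at their own pace and stop on an object; "force" is the grip in N (left out, the last holds). Time passes only in rows, so rows that do not move let the fingers close. It gives the time, the measured TCP pose, the force and the opening at its end, in the units of the state.
- bot.read_state(): the state, without advancing time (a new reading comes with each control period).
- bot.grab_frame(name): name is "scene" or "top"; returns a dict with "img" (420x560x3 uint8, red, green, blue), "intrinsics" (3x3 intrinsics, pixels), "D" ([k1, k2, p1, p2, k3] as OpenCV has them; the pictures are not rectified), "R" (3x3) and "t" (3): a world point X has camera coordinates R X + t. Camera axes: x right, y down, z forward; pixel columns grow to the right and rows downward; lengths in m; the calibration is good to about 2 mm. A picture is of the moment at which its call begins. There is no depth.
- bot.job_done(): hands the job in, once; it reports no verdict.
The state is a dict: "time": time; "joints": joint angles; "qd": joint speeds; "effort": joint torques, N m; "tool_pos": TCP position; "ee_rot": TCP orientation; "ft_force": force on the tool from outside, world axes, zero at the start; "torque": the same for the moment, N m; "finger_gap": opening from 0.0 (shut) to 1.0 (fully open).
Only numpy, scipy, OpenCV 4.12 (cv2) and the standard library are available. Lean on these libraries where they do the work, as an engineer would, in place of code of your own. Each camera call takes 0.05 s, during which the arm holds its last target.

## Working session

There is one attempt and no reset: what is moved stays moved. The work goes in short steps, Python scripts to look and compute and a tool call to move; the robot and the scene stay as the last step left them, time stands still between calls to the robot, and variables do not carry over. Pictures are saved under pics/ and viewed, and the job is handed in when it is done.

Besides the shell and the picture viewer there is one more tool, called after "Emit:" as a command line: name --argument value ..., lists and objects as JSON in quotes. servo_tool: Moves the arm, as the interface text tells. Its arguments: {"type":"object","properties":{"steps":{"type":"array"},"force":{"type":"number"}},"required":["steps"]}

```bash
mkdir -p pics; ls
python3 - <<'E'
from rig import bot
import cv2,pickle
s=bot.read_state(); print(s)
d={}
for n in("scene","top"):
    f=bot.grab_frame(n); d[n]=f; cv2.imwrite(f"pics/{n}0.png",f["img"][:,:,::-1]); print(n,f["intrinsics"],f["D"],f["R"],f["t"])
pickle.dump(d,open("f0.pkl","wb"))
E
```

```text
pics
{'time': 0.0, 'joints': array([ 1.23507927,  0.46944665, -0.04861478,  1.53369903,  0.02410014,
        1.14099063, -0.08233124]), 'qd': array([ 0.00212783, -0.00018843, -0.00028429,  0.00096751,  0.00116395,
       -0.00058779,  0.00092467]), 'effort': array([-1.57921604e-04, -5.10311329e+01, -4.63452889e-02, -2.37713867e+01,
        1.07089404e-02,  7.51498214e-03,  7.45000307e-06]), 'tool_pos': array([ 0.20371208, -0.64291205,  0.23025581]), 'ee_rot': array([ 8.06858734e-01, -5.90743621e-01, -8.08134846e-04, -5.52541708e-04]), 'ft_force': array([-0.60308255, -0.34640047,  0.9135435 ]), 'torque': array([-0.0392892 , -0.04580446, -0.02694047]), 'finger_gap': 1.0013822437348154}
scene [[523.92995482   0.         285.12191436]
 [  0.         523.92995482 211.60653653]
 [  0.           0.           1.        ]] [-0.10474412  0.          0.          0.          0.        ] [[-0.35108967  0.93633391  0.00385343]
 [ 0.77373319  0.29243337 -0.56197836]
 [-0.52732627 -0.19432327 -0.82714296]] [ 0.18671266 -0.39691266  1.84087195]
top [[437.59802181   0.         279.24139323]
 [  0.         437.59802181 217.43706833]
 [  0.           0.           1.        ]] [-0.00334935  0.          0.          0.          0.        ] [[ 0.0261536  -0.99962059 -0.00864061]
 [-0.99446347 -0.02513672 -0.10203208]
 [ 0.10177618  0.01126127 -0.99474358]] [-0.01049018  0.5525297   1.23088858]
```

View pics/scene0.png

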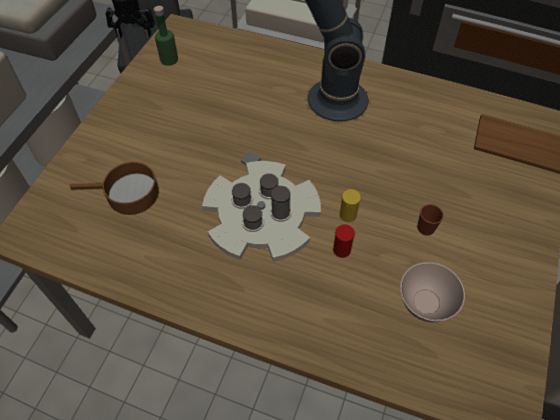

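View pics/top0.png

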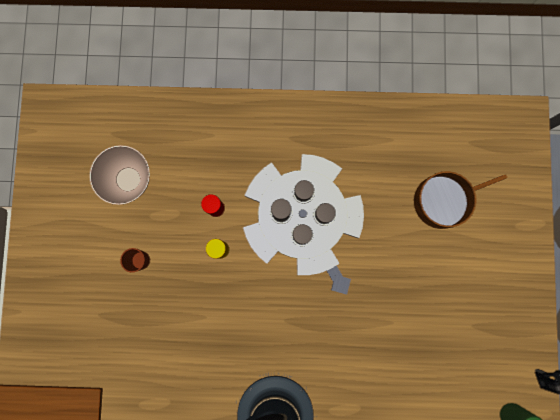

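```bash
cat > h.py <<'E'
import numpy as np,cv2
def ray(f,uv,z):
    K,D,R,t=[np.array(f[k],float) for k in("intrinsics","D","R","t")]
    n=cv2.undistortPoints(np.array(uv,float).reshape(-1,1,2),K,D).reshape(-1,2)
    d=np.c_[n,np.ones(len(n))]@R; c=-R.T@t
    return (c+d*((z-c[2])/d[:,2])[:,None])
def proj(f,P):
    K,D,R,t=[np.array(f[k],float) for k in("intrinsics","D","R","t")]
    return cv2.projectPoints(np.array(P,float).reshape(-1,1,3),cv2.Rodrigues(R)[0],t,K,D)[0].reshape(-1,2)
E
python3 - <<'E'
import pickle
from h import *
d=pickle.load(open("f0.pkl","rb"))
f=d["top"]
im=f["img"]
for p in [(305,165),(260,185),(340,284),(281,210),(303,190),(325,213),(302,234),(303,213),(300,230),(290,225)]: print(p,im[p[1],p[0]],ray(f,[p],0.065)[0].round(3))
c=im[140:310,190:390]; cv2.imwrite("pics/topc.png",cv2.resize(c,None,fx=4,fy=3.5,interpolation=cv2.INTER_CUBIC)[:,:,::-1])
c=d["scene"]["img"][140:270,180:380]; cv2.imwrite("pics/scc.png",cv2.resize(c,None,fx=4,fy=4,interpolation=cv2.INTER_CUBIC)[:,:,::-1])
E
```

```text
(305, 165) [197 198 193] [ 0.7   -0.066  0.065]
(260, 185) [199 199 199] [0.639 0.06  0.065]
(340, 284) [108 109 119] [ 0.369 -0.168  0.065]
(281, 210) [113 103  94] [ 0.57  -0.001  0.065]
(303, 190) [109  98  90] [ 0.628 -0.061  0.065]
(325, 213) [107  96  87] [ 0.565 -0.124  0.065]
(302, 234) [112 101  93] [ 0.504 -0.061  0.065]
(303, 213) [108 111 119] [ 0.563 -0.063  0.065]
(300, 230) [112 101  92] [ 0.515 -0.055  0.065]
(290, 225) [198 198 200] [ 0.528 -0.027  0.065]
```

View pics/topc.png

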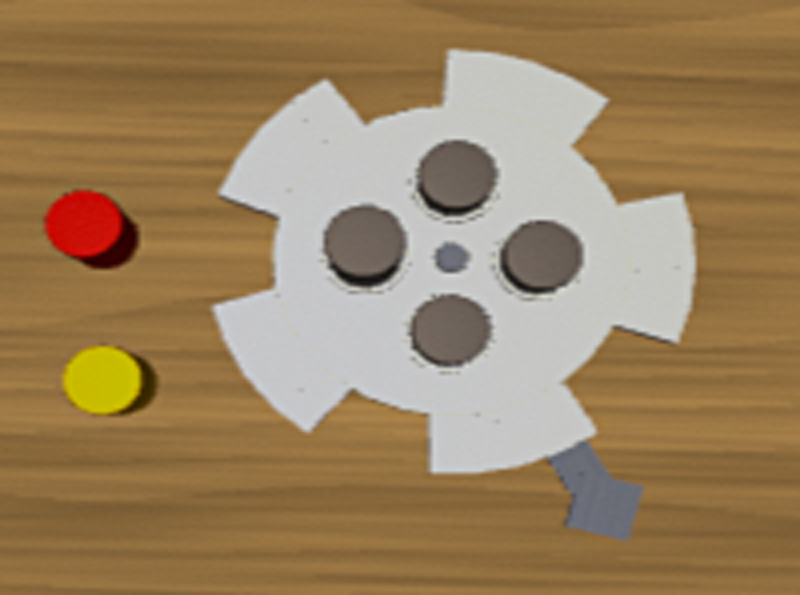

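View pics/scc.png

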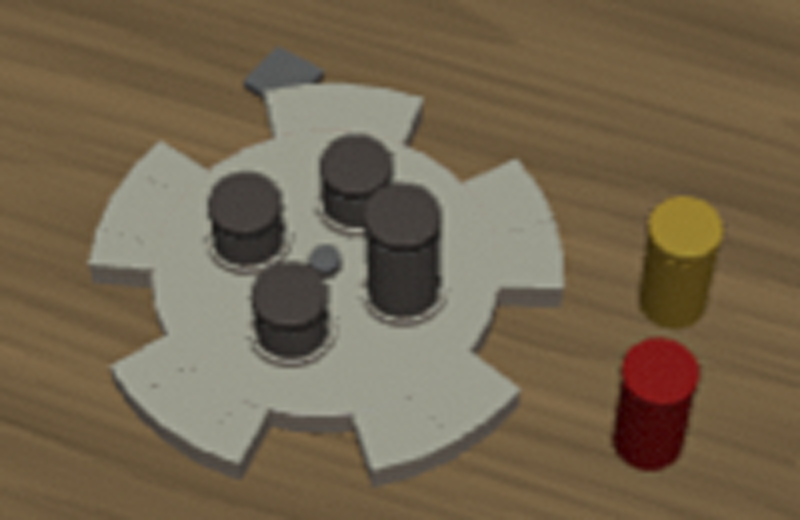

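Candidates for the tall: the grey canister at top (281,210) / scene (281,203), which is visibly tallest; the shorts at top (303,190), (325,213) and (302,234); the red one at (211,204) and yellow one at (216,249). I choose the grey one at (281,210); the crops confirm it. The pointer's diamond is at top (340,284).

```bash
cat > m.py <<'E'
from h import *
from scipy.optimize import least_squares
def measure(f,v=True,front=None):
    im=f["img"].astype(int); hsv=cv2.cvtColor(f["img"],cv2.COLOR_RGB2HSV)
    roi=np.zeros(im.shape[:2],bool); roi[140:310,228:385]=1
    white=((hsv[...,1]<25)&(hsv[...,2]>150)&roi).astype(np.uint8)
    cs,_=cv2.findContours(white,cv2.RETR_EXTERNAL,cv2.CHAIN_APPROX_NONE)
    c=max(cs,key=cv2.contourArea)[:,0]
    P=ray(f,c,0.065)[:,:2]
    C=np.median(P,0)
    for _ in range(10):
        r=np.linalg.norm(P-C,axis=1); s=P[(r>.160)&(r<.180)]
        C=least_squares(lambda q:np.linalg.norm(s-q[:2],axis=1)-.170,C,loss='soft_l1',f_scale=.002).x
    r=np.linalg.norm(P-C,axis=1);a=np.arctan2(*(P-C).T[::-1])
    # notch phase: by 5-fold harmonic of rim-absent
    k=(r<.167)&(r>.128); 
    inn=r<.132
    ph=np.angle(np.mean(np.exp(5j*a[inn])))/5
    # walls: mid angle
    notch=np.degrees(ph)
    # lids
    m=((np.abs(im-np.array([110,101,92])).max(2)<14)&(im[...,0]>im[...,2]+8)&roi).astype(np.uint8)
    m=cv2.morphologyEx(m,cv2.MORPH_OPEN,np.ones((3,3)))
    lids=[]
    for q in cv2.findContours(m,cv2.RETR_EXTERNAL,cv2.CHAIN_APPROX_NONE)[0]:
        A=cv2.contourArea(q)
        if A<150: continue
        (x,y),ra=cv2.minEnclosingCircle(q); M=cv2.moments(q); u=(M['m10']/A,M['m01']/A)
        o=[]
        for z in(.115,.160):
            p=ray(f,[u],z)[0,:2]-C; o+= [p.round(4),np.linalg.norm(p).round(4),np.degrees(np.arctan2(p[1],p[0])).round(2)]
        lids.append((np.round(u,1),A,o))
    # pointer
    g=((im[...,2]>im[...,0]+5)&(im[...,0]>60)&roi).astype(np.uint8)
    g[:250]=0
    q=max(cv2.findContours(g,cv2.RETR_EXTERNAL,cv2.CHAIN_APPROX_NONE)[0],key=cv2.contourArea)
    T=ray(f,q[:,0],.010)[:,:2]
    return C,notch,lids,T,q[:,0],P
E
python3 - <<'E'
import pickle
from m import *
d=pickle.load(open("f0.pkl","rb"));f=d["top"]
C,n,l,T,q,P=measure(f)
print("C",C,"notch",n); [print(x) for x in l]
print("tip",T[np.argmax(np.linalg.norm(T-C,axis=1))]-C,np.linalg.norm(T-C,axis=1).max())
a=np.degrees(np.arctan2(*(T-C).T[::-1])); r=np.linalg.norm(T-C,axis=1)
print(q[np.argmax(r)])
for lo in np.arange(.165,.265,.008):
    k=(r>lo)&(r<lo+.008)
    if k.any(): print(lo.round(3),a[k].min().round(2),a[k].max().round(2),((a[k].min()+a[k].max())/2).round(2))
M=cv2.moments(q); u=(M['m10']/M['m00'],M['m01']/M['m00']); p=ray(f,[u],.01)[0,:2]-C; print(u,np.degrees(np.arctan2(p[1],p[0])))
print("hub",ray(f,[(303,213.5)],.07))
f=d["scene"]; print(proj(f,np.r_[C,.065]),[proj(d["top"],[[C[0],C[1],.065]])])
# red, yellow
hsv=cv2.cvtColor(d["top"]["img"],cv2.COLOR_RGB2HSV)
for nme,lo,hi in(("red",0,8),("yel",25,35)):
    m=((hsv[...,0]>=lo)&(hsv[...,0]<=hi)&(hsv[...,1]>220)&(hsv[...,2]>150)).astype(np.uint8)
    qq=max(cv2.findContours(m,0,1)[0],key=cv2.contourArea);(x,y),rr=cv2.minEnclosingCircle(qq); print(nme,x,y,rr,ray(d["top"],[(x,y)],.095))
E
```

```text
C [ 0.56150781 -0.06059683] notch 17.130161966345476
(array([302.1, 233.7]), 234.5, [array([-0.0597,  0.0013]), np.float64(0.0598), np.float64(178.78), array([-0.0627,  0.0032]), np.float64(0.0628), np.float64(177.12)])
(array([324.8, 212.8]), 203.5, [array([-0.0021, -0.0583]), np.float64(0.0584), np.float64(-92.09), array([-0.0073, -0.0541]), np.float64(0.0546), np.float64(-97.72)])
(array([280.5, 208.3]), 258.5, [array([0.0069, 0.0606]), np.float64(0.061), np.float64(83.53), array([0.0013, 0.0602]), np.float64(0.0602), np.float64(88.75)])
(array([303.3, 190. ]), 204.5, [array([0.0582, 0.0005]), np.float64(0.0582), np.float64(0.54), array([0.0507, 0.0025]), np.float64(0.0507), np.float64(2.78)])
tip [-0.2198287  -0.12952569] 0.2551500795207693
[345 293]
0.173 -153.68 -144.94 -149.31
0.181 -153.59 -145.19 -149.39
0.189 -153.18 -145.43 -149.3
0.197 -153.12 -145.42 -149.27
0.205 -152.75 -145.41 -149.08
0.213 -154.4 -143.32 -148.86
0.221 -156.25 -141.98 -149.11
0.229 -155.59 -142.41 -149.0
0.237 -153.61 -144.61 -149.11
0.245 -151.49 -146.68 -149.08
0.253 -150.06 -148.61 -149.33
(338.3828828828829, 280.5439189189189) -149.22623400882168
hub [[ 0.56102135 -0.06255688  0.07      ]]
[[261.79774824 205.78395485]] [array([[302.22077296, 213.50805593]])]
red 210.5 203.5 9.300638198852539 [[0.57935988 0.19204569 0.095     ]]
yel 215.0 248.0 9.486932754516602 [[0.45821175 0.17471658 0.095     ]]
```

Measured: the axis is at (0.5615, -0.0606) and the tall is at about 89° (also a notch direction). The pointer is at -149.2°, so the table must turn about +122° CCW. I'll use the notch at -127°, entering at about (0.470, -0.182).

Emit:
servo_tool --steps '[[1,[-0.024,-0.026,0],0],[1,[-0.024,-0.026,0],0],[1,[-0.024,-0.026,0],0],[1,[-0.024,-0.026,0],0],[1,[-0.024,-0.026,0],0]]' --force 40

```text
time: 0.52
tool_pos: [0.292, -0.488, 0.2309]
ee_rot: [0.807, -0.591, -0.0, -0.0]
ft_force: [1.3, -0.5, -0.3]
finger_gap: 0.298
```

Emit:
servo_tool --steps '[[1,[-0.024,-0.026,0],0],[1,[-0.024,-0.026,0],0],[1,[-0.024,-0.026,0],0],[1,[-0.024,-0.026,0],0],[1,[-0.024,-0.026,0],0]]'

```text
time: 0.93
tool_pos: [0.3796, -0.3344, 0.2311]
ee_rot: [0.807, -0.591, -0.0, 0.0]
ft_force: [1.2, 0.6, 1.0]
finger_gap: 0.001
```

Emit:
servo_tool --steps '[[1,[-0.0236,-0.0264,0],0],[1,[-0.0236,-0.0264,0],0],[1,[-0.0236,-0.0264,0],0],[1,[-0.0236,-0.0264,0],0],[1,[-0.0236,-0.0264,0],0]]'

```text
time: 1.35
tool_pos: [0.4697, -0.1822, 0.2312]
ee_rot: [0.807, -0.591, -0.0, 0.0]
ft_force: [1.0, -0.2, -0.5]
finger_gap: -0.002
```

Emit:
servo_tool --steps '[[1,[0,0,0],-7.1],[1,[0,0,0],-7.1],[1,[0,0,0],-7.1],[1,[0,0,0],-7.1],[1,[0,0,0],-7.1]]'

```text
time: 1.77
tool_pos: [0.4692, -0.1836, 0.2309]
ee_rot: [0.95, -0.314, -0.0, 0.0]
ft_force: [-0.7, 0.4, 0.7]
finger_gap: -0.004
```

Run:
```python
from rig import bot
import cv2
from m import *
s=bot.read_state(); print(s["tool_pos"],s["ee_rot"],s["joints"].round(2),s["time"])
p=s["tool_pos"][:2]-[.5615,-.0606]; print(np.linalg.norm(p),np.degrees(np.arctan2(p[1],p[0])))
f=bot.grab_frame("scene"); cv2.imwrite("pics/s1.png",f["img"][:,:,::-1])
```

```text
[ 0.4691788  -0.18362467  0.23092748] [ 9.49549145e-01 -3.13618013e-01 -4.02590253e-04  2.97340386e-05] [ 0.64  0.22 -0.41  1.91  0.1   1.03 -0.45] 1.7667
0.15381246373685528 -126.88559986686839
```

View pics/s1.png

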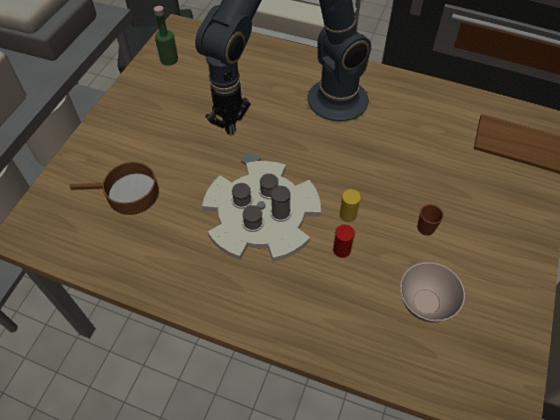

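Emit:
servo_tool --steps '[[1,[0,0,0.035],0],[1,[0,0,0.035],0],[1,[0,0,0.035],0],[1,[0,0,0.035],0],[1,[0,0,0],0]]'

```text
time: 2.23
tool_pos: [0.4644, -0.1825, 0.0855]
ee_rot: [0.948, -0.318, -0.007, -0.0]
ft_force: [-1.3, 0.0, 0.6]
finger_gap: 0.005
```

Run:
```python
from rig import bot
import cv2
from m import *
s=bot.read_state(); print(s["tool_pos"],s["ft_force"].round(1))
for n in("scene","top"):
  f=bot.grab_frame(n); u=proj(f,[s["tool_pos"]])[0]; print(n,u)
  c=f["img"][120:290,180:380]; cv2.imwrite(f"pics/{n}2.png",cv2.resize(c,None,fx=3.5,fy=3.5,interpolation=cv2.INTER_CUBIC)[:,:,::-1])
```

```text
[ 0.46441651 -0.1824876   0.08546928] [-1.3  0.   0.6]
scene [235.90222815 165.03537692]
top [346.59170744 249.2324649 ]
```

View pics/scene2.png

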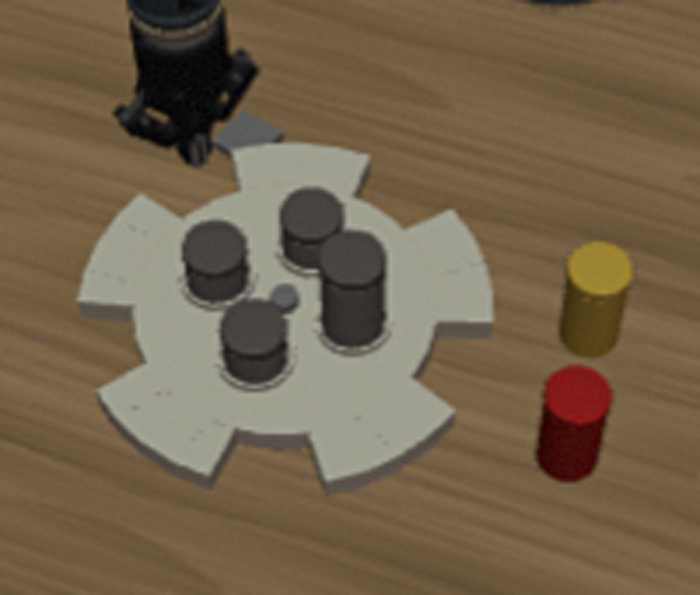

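View pics/top2.png

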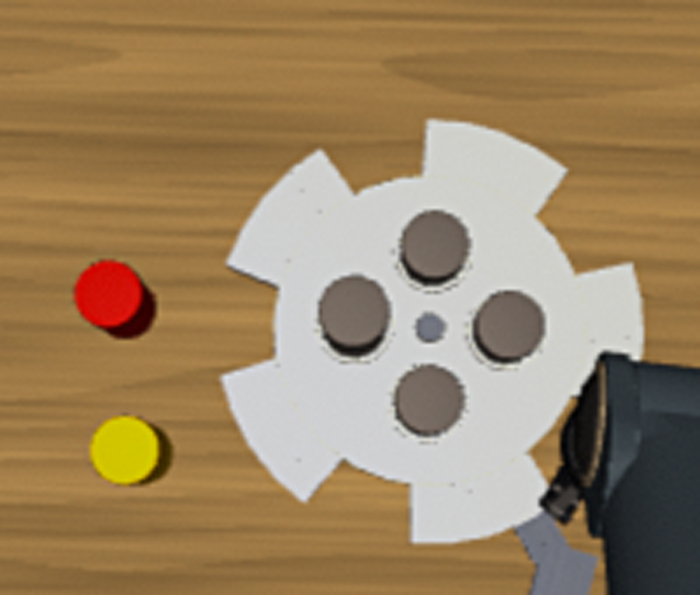

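Emit:
servo_tool --steps '[[1,[0,-0.001,0.01],0],[1,[0,-0.001,0.01],0],[1,[0,-0.001,0.01],0],[1,[0,-0.001,0.008],0],[1,[0,0,0],0]]'

```text
time: 2.75
tool_pos: [0.4711, -0.1801, 0.052]
ee_rot: [0.949, -0.316, -0.001, -0.0]
ft_force: [-0.3, 0.4, 0.3]
finger_gap: 0.0
```

```bash
cat > st.py <<'E'
from rig import bot
from m import *
s=bot.read_state()
p=s["tool_pos"][:2]-[.5615,-.0606]; x,y=s["ee_rot"][:2]
print(s["time"],s["tool_pos"].round(4),s["ee_rot"].round(3),s["joints"].round(2),s["ft_force"].round(1))
print("r",np.linalg.norm(p),"phi",np.degrees(np.arctan2(p[1],p[0])),"yawx",np.degrees(np.arctan2(2*x*y,x*x-y*y)))
E
python3 st.py
```

```text
2.75 [ 0.4711 -0.1801  0.052 ] [ 0.949 -0.316 -0.001 -0.   ] [ 0.56  0.46 -0.35  2.07  0.26  0.65 -0.6 ] [-0.3  0.4  0.3]
r 0.14986543885204398 phi -127.10598327621948 yawx -36.90264620420063
```

Emit:
servo_tool --steps '[[1,[0.0105,-0.0004,0.001],-4],[1,[0.0105,-0.0004,0.001],-4],[1,[0.0105,-0.0004,0.001],-4],[1,[0.0105,-0.0004,0.001],-4],[1,[0.0105,-0.0004,0],-4]]'

```text
time: 3.17
tool_pos: [0.5179, -0.2046, 0.0492]
ee_rot: [0.989, -0.146, -0.001, 0.0]
ft_force: [-1.6, -0.3, 1.2]
finger_gap: -0.001
```

```bash
python3 st.py
python3 - <<'E'
from rig import bot
import cv2
from m import *
f=bot.grab_frame("scene")
c=f["img"][120:290,180:380]; cv2.imwrite("pics/s3.png",cv2.resize(c,None,fx=3.5,fy=3.5,interpolation=cv2.INTER_CUBIC)[:,:,::-1])
E
```

```text
3.1667 [ 0.5179 -0.2046  0.0492] [ 0.989 -0.146 -0.001  0.   ] [ 0.63  0.54 -0.42  1.95  0.33  0.71 -0.29] [-1.6 -0.3  1.2]
r 0.15042678712942772 phi -106.8534280017088 yawx -16.76094506085904
```

View pics/s3.png

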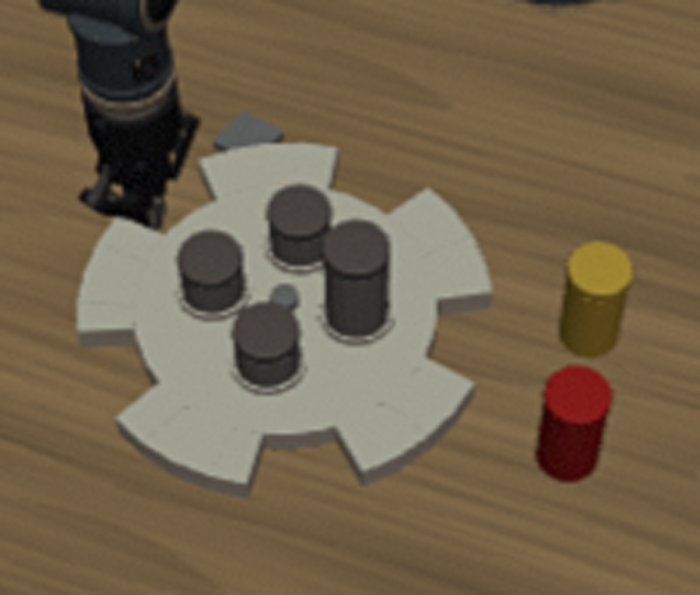

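Emit:
servo_tool --steps '[[1,[0.0131,-0.0006,0],-5],[1,[0.0131,-0.0006,0],-5],[1,[0.0131,-0.0006,0],-5],[1,[0.0131,-0.0006,0],-5],[1,[0.0131,-0.0006,0],-5]]'

```text
time: 3.63
tool_pos: [0.5826, -0.2099, 0.0491]
ee_rot: [0.997, 0.071, -0.001, 0.0]
ft_force: [-2.7, -1.2, -0.5]
finger_gap: -0.004
```

Emit:
servo_tool --steps '[[1,[0.0131,-0.0006,0],-5],[1,[0.0131,-0.0006,0],-5],[1,[0.0131,-0.0006,0],-5],[1,[0.0131,-0.0006,0],-5],[1,[0.0131,-0.0006,0],-5]]'

```text
time: 4.05
tool_pos: [0.6439, -0.1874, 0.0491]
ee_rot: [0.958, 0.285, -0.001, 0.001]
ft_force: [-1.0, -1.1, 0.2]
finger_gap: 0.001
```

```bash
python3 st.py
python3 - <<'E'
from rig import bot
import cv2
from m import *
f=bot.grab_frame("scene")
c=f["img"][90:260,180:380]; cv2.imwrite("pics/s4.png",cv2.resize(c,None,fx=3.5,fy=3.5,interpolation=cv2.INTER_CUBIC)[:,:,::-1])
E
```

```text
4.05 [ 0.6439 -0.1874  0.0491] [ 0.958  0.285 -0.001  0.001] [ 0.63  0.74 -0.62  1.66  0.52  0.91  0.39] [-1.  -1.1  0.2]
r 0.15125773341278467 phi -56.98923068434646 yawx 33.157951408444305
```

View pics/s4.png

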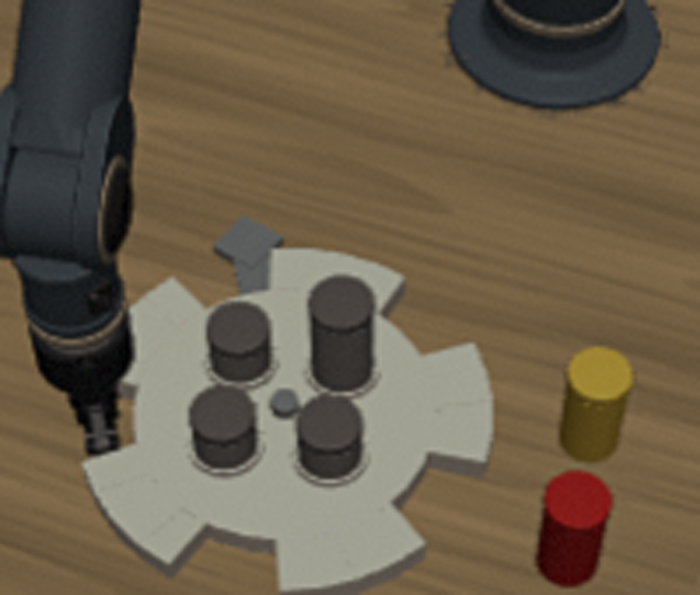

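Emit:
servo_tool --steps '[[1,[0.0131,-0.0007,0],-5],[1,[0.0131,-0.0007,0],-5],[1,[0.0131,-0.0007,0],-5],[1,[0.0131,-0.0007,0],-5],[1,[0.0131,-0.0007,0],-5]]'

```text
time: 4.52
tool_pos: [0.6892, -0.1407, 0.0491]
ee_rot: [0.874, 0.485, -0.001, 0.001]
ft_force: [0.5, -1.0, -0.5]
finger_gap: -0.001
```

Emit:
servo_tool --steps '[[1,[0.0131,-0.0007,0],-5],[1,[0.0131,-0.0007,0],-5],[1,[0.0131,-0.0007,0],-5],[1,[0.008,-0.0003,0],-3],[1,[0.0,0,0],0]]'

```text
time: 4.93
tool_pos: [0.7074, -0.093, 0.0494]
ee_rot: [0.787, 0.617, 0.001, -0.001]
ft_force: [0.1, 1.4, 1.1]
finger_gap: 0.001
```

```bash
python3 st.py
python3 - <<'E'
from rig import bot
import cv2,pickle
from m import *
d={}
for n in("scene","top"):
  f=bot.grab_frame(n); d[n]=f
  c=f["img"][100:310,180:400]; cv2.imwrite(f"pics/{n}5.png",cv2.resize(c,None,fx=2.8,fy=2.8,interpolation=cv2.INTER_CUBIC)[:,:,::-1])
pickle.dump(d,open("f5.pkl","wb"))
E
```

```text
4.9333 [ 0.7074 -0.093   0.0494] [ 0.787  0.617  0.001 -0.001] [ 0.55  0.85 -0.78  1.55  0.66  1.03  0.92] [0.1 1.4 1.1]
r 0.14944659623383422 phi -12.522260048585434 yawx 76.13794475318473
```

View pics/scene5.png

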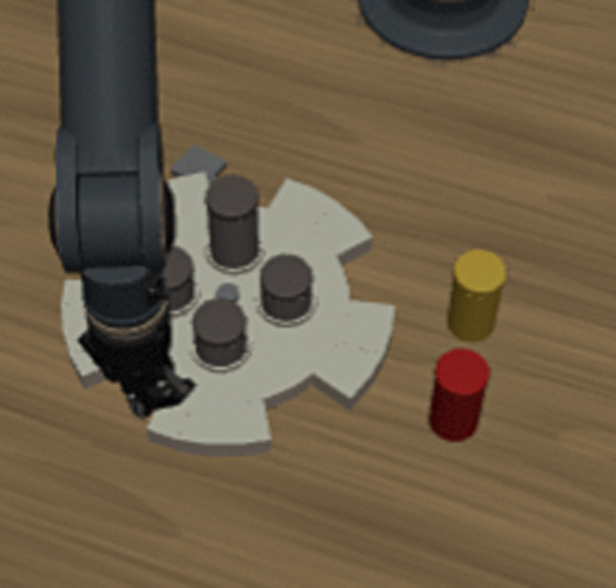

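View pics/top5.png

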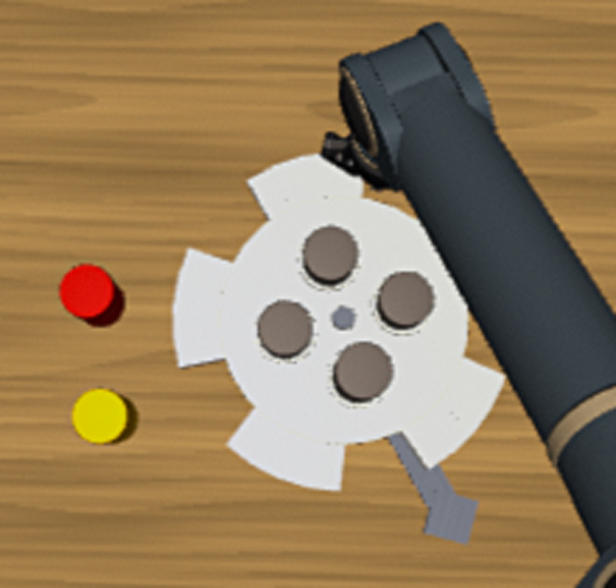

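```bash
cat > ph.py <<'E'
from m import *
def phase(f):
    C0=np.array([.5615,-.0606])
    hsv=cv2.cvtColor(f["img"],cv2.COLOR_RGB2HSV); roi=np.zeros(hsv.shape[:2],bool); roi[140:310,228:385]=1
    w=((hsv[...,1]<25)&(hsv[...,2]>150)&roi).astype(np.uint8)
    c=max(cv2.findContours(w,0,cv2.CHAIN_APPROX_NONE)[0],key=cv2.contourArea)[:,0]
    P=ray(f,c,.065)[:,:2]-C0; r=np.linalg.norm(P,axis=1); a=np.degrees(np.arctan2(P[:,1],P[:,0]))
    # wall points: r .135-.162; list wall angle clusters
    k=(r>.132)&(r<.163); aa=np.sort(a[k]); out=[]
    for g in np.split(aa,np.where(np.diff(aa)>3)[0]+1): out.append((g.mean().round(2),len(g),(g.max()-g.min()).round(1)))
    print("walls",out)
    _,_,l,_,_,_=measure(f)
    im=f["img"]
    for u,A,_ in l:
        o=[]
        for z in(.115,.16):
            p=ray(f,[u],z)[0,:2]-C0; o+=[np.linalg.norm(p).round(4),np.degrees(np.arctan2(p[1],p[0])).round(2)]
        print("lid",u,A,o)
if __name__=="__main__":
    import pickle,sys
    for n in sys.argv[1:]: phase(pickle.load(open(n,"rb"))["top"])
E
python3 ph.py f0.pkl f5.pkl
```

```text
walls [(np.float64(-142.06), 10, np.float64(1.5)), (np.float64(-111.9), 11, np.float64(1.5)), (np.float64(-70.19), 11, np.float64(1.4)), (np.float64(-39.84), 8, np.float64(1.2)), (np.float64(1.97), 11, np.float64(1.3)), (np.float64(32.0), 9, np.float64(1.3)), (np.float64(73.98), 11, np.float64(1.3)), (np.float64(104.13), 10, np.float64(1.2)), (np.float64(146.09), 9, np.float64(1.3)), (np.float64(176.17), 12, np.float64(2.1))]
lid [302.1 233.7] 234.5 [np.float64(0.0598), np.float64(178.79), np.float64(0.0629), np.float64(177.13)]
lid [324.8 212.8] 203.5 [np.float64(0.0584), np.float64(-92.16), np.float64(0.0546), np.float64(-97.78)]
lid [280.5 208.3] 258.5 [np.float64(0.061), np.float64(83.45), np.float64(0.0602), np.float64(88.66)]
lid [303.3 190. ] 204.5 [np.float64(0.0582), np.float64(0.48), np.float64(0.0507), np.float64(2.72)]
walls [(np.float64(-179.07), 3, np.float64(0.0)), (np.float64(-150.03), 9, np.float64(1.6)), (np.float64(-108.07), 10, np.float64(1.2)), (np.float64(0.14), 18, np.float64(14.3)), (np.float64(36.43), 9, np.float64(1.5)), (np.float64(66.48), 10, np.float64(1.3)), (np.float64(108.11), 10, np.float64(1.5)), (np.float64(138.12), 9, np.float64(1.3)), (np.float64(179.81), 9, np.float64(1.0))]
lid [326.5 204.7] 166.0 [np.float64(0.0656), np.float64(-72.44), np.float64(0.0598), np.float64(-76.72)]
```

Emit:
servo_tool --steps '[[1,[0.0079,-0.0002,0],-3],[1,[0.0079,-0.0002,0],-3],[1,[0.0079,-0.0002,0],-3],[1,[0.0052,-0.0001,0],-2],[1,[0.0026,0,0],-1]]'

```text
time: 5.45
tool_pos: [0.7113, -0.0649, 0.0492]
ee_rot: [0.719, 0.695, -0.001, 0.0]
ft_force: [-1.1, -1.2, 0.1]
finger_gap: 0.005
```

Emit:
servo_tool --steps '[[1,[0.0026,0,0],-1],[1,[0.0026,0,0],-1],[1,[0,0,0],0],[1,[0,0,0],0]]'

```text
time: 5.78
tool_pos: [0.7118, -0.0591, 0.0493]
ee_rot: [0.707, 0.707, 0.0, -0.0]
ft_force: [-0.5, -0.7, -0.6]
finger_gap: 0.002
```

```bash
python3 st.py
python3 - <<'E'
from rig import bot
import pickle
pickle.dump({n:bot.grab_frame(n) for n in("scene","top")},open("f6.pkl","wb"))
E
python3 ph.py f6.pkl
```

```text
5.7833 [ 0.7118 -0.0591  0.0493] [ 0.707  0.707  0.    -0.   ] [ 0.53  0.87 -0.83  1.54  0.7   1.05  1.09] [-0.5 -0.7 -0.6]
r 0.15032400254905015 phi 0.5756973478787075 yawx 90.04549380341207
walls [(np.float64(-167.25), 11, np.float64(1.7)), (np.float64(-137.48), 8, np.float64(0.7)), (np.float64(-109.62), 12, np.float64(8.5)), (np.float64(13.13), 20, np.float64(15.7)), (np.float64(49.13), 8, np.float64(1.4)), (np.float64(78.96), 11, np.float64(1.6)), (np.float64(120.9), 10, np.float64(1.4)), (np.float64(151.15), 10, np.float64(1.6))]
```

Emit:
servo_tool --steps '[[1,[0.0025,0,0],-1],[1,[0.0025,-0.0001,0],-1],[1,[0.0025,-0.0001,0],-1],[1,[0,0,0],0],[1,[0,0,0],0]]'

```text
time: 6.3
tool_pos: [0.7116, -0.0507, 0.0494]
ee_rot: [0.688, 0.726, 0.0, -0.0]
ft_force: [-0.2, -0.5, 0.8]
finger_gap: -0.001
```

```bash
python3 st.py
python3 - <<'E'
from rig import bot
import pickle
pickle.dump({n:bot.grab_frame(n) for n in("scene","top")},open("f7.pkl","wb"))
E
python3 ph.py f7.pkl
```

```text
6.3 [ 0.7116 -0.0507  0.0494] [ 0.688  0.726  0.    -0.   ] [ 0.52  0.87 -0.84  1.54  0.71  1.05  1.12] [-0.2 -0.5  0.8]
r 0.15037748029439957 phi 3.7806363278842885 yawx 93.12011042159263
walls [(np.float64(-163.98), 11, np.float64(1.4)), (np.float64(-134.01), 9, np.float64(0.8)), (np.float64(-111.9), 10, np.float64(6.5)), (np.float64(16.0), 19, np.float64(14.6)), (np.float64(52.15), 8, np.float64(1.1)), (np.float64(82.09), 11, np.float64(1.8)), (np.float64(124.61), 11, np.float64(1.7)), (np.float64(154.31), 10, np.float64(1.1))]
```

Emit:
servo_tool --steps '[[1,[-0.005,0,0],0],[1,[-0.006,0,0],0],[1,[-0.005,0,0],0],[1,[0,0,-0.02],0],[1,[0,0,-0.035],0]]'

```text
time: 6.82
tool_pos: [0.7095, -0.0701, 0.1001]
ee_rot: [0.688, 0.725, -0.003, -0.003]
ft_force: [0.9, -0.3, 0.0]
finger_gap: 0.002
```

Emit:
servo_tool --steps '[[1,[0,0,-0.035],0],[1,[0,0,-0.035],0],[1,[0,0,-0.035],0],[1,[0,0,-0.035],0],[1,[0,0,-0.03],0]]'

```text
time: 7.23
tool_pos: [0.7126, -0.0683, 0.2772]
ee_rot: [0.688, 0.726, 0.001, 0.001]
ft_force: [-0.2, -0.2, -0.0]
finger_gap: -0.0
```

```bash
python3 st.py
python3 - <<'E'
from rig import bot
import pickle,cv2
d={n:bot.grab_frame(n) for n in("scene","top")}
pickle.dump(d,open("f8.pkl","wb"))
for n in d: cv2.imwrite(f"pics/{n}8.png",d[n]["img"][:,:,::-1])
E
python3 ph.py f8.pkl
```

```text
7.2333 [ 0.7126 -0.0683  0.2772] [0.688 0.726 0.001 0.001] [ 0.58  0.68 -0.95  1.33  0.55  1.4   1.27] [-0.2 -0.2 -0. ]
r 0.15128029700313422 phi -2.9048877919823455 yawx 93.02316815713817
walls [(np.float64(-163.98), 11, np.float64(1.4)), (np.float64(-134.01), 9, np.float64(0.8)), (np.float64(-111.16), 15, np.float64(12.0)), (np.float64(-23.96), 25, np.float64(14.1)), (np.float64(10.28), 10, np.float64(1.3)), (np.float64(52.15), 8, np.float64(1.1)), (np.float64(82.09), 11, np.float64(1.8)), (np.float64(124.2), 11, np.float64(2.3)), (np.float64(154.31), 10, np.float64(1.1))]
lid [324.1 199.1] 169.0 [np.float64(0.0658), np.float64(-58.08), np.float64(0.0589), np.float64(-61.46)]
```

View pics/top8.png

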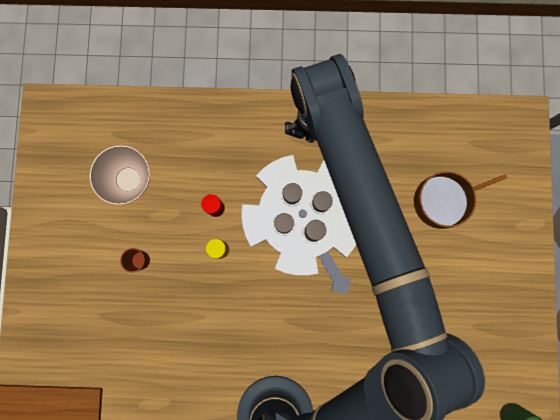

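Emit:
servo_tool --steps '[[1,[-0.038,0,-0.005],0],[1,[-0.038,0,-0.005],0],[1,[-0.038,0,-0.005],0],[1,[-0.038,0,-0.005],0],[1,[-0.038,0,-0.005],0]]'

```text
time: 7.75
tool_pos: [0.722, -0.2601, 0.2989]
ee_rot: [0.688, 0.726, -0.0, -0.0]
ft_force: [1.0, 0.2, -0.6]
finger_gap: 0.001
```

Emit:
servo_tool --steps '[[1,[-0.03,0,0],0],[1,[-0.03,0,0],0],[1,[-0.02,0,0],0],[1,[0,0,0],0],[1,[0,0,0],0]]'

```text
time: 8.17
tool_pos: [0.7261, -0.3395, 0.2978]
ee_rot: [0.689, 0.725, -0.0, -0.001]
ft_force: [0.3, 0.9, -1.1]
finger_gap: 0.0
```

```bash
python3 st.py
python3 - <<'E'
from rig import bot
import pickle,cv2
d={n:bot.grab_frame(n) for n in("scene","top")}
pickle.dump(d,open("f9.pkl","wb"))
for n in d: 
  c=d[n]["img"][120:310,180:400]; cv2.imwrite(f"pics/{n}9.png",cv2.resize(c,None,fx=3,fy=3,interpolation=cv2.INTER_CUBIC)[:,:,::-1])
im=d["top"]["img"]; print(im[230,316],im[199,322],im[193,292],im[222,284])
E
sed -i 's/im-np.array(\[110,101,92\])).max(2)<14)/im-np.array([108,99,90])).max(2)<20)/' m.py
python3 ph.py f0.pkl f9.pkl
```

```text
8.1667 [ 0.7261 -0.3395  0.2978] [ 0.689  0.725 -0.    -0.001] [ 0.79  0.8  -0.9   1.03  0.6   1.55  1.68] [ 0.3  0.9 -1.1]
r 0.32382607714049344 phi -59.44793694725849 yawx 92.88189880984773
[113 102  94] [110  98  90] [114 103  94] [116 104  95]
walls [(np.float64(-142.06), 10, np.float64(1.5)), (np.float64(-111.9), 11, np.float64(1.5)), (np.float64(-70.19), 11, np.float64(1.4)), (np.float64(-39.84), 8, np.float64(1.2)), (np.float64(1.97), 11, np.float64(1.3)), (np.float64(32.0), 9, np.float64(1.3)), (np.float64(73.98), 11, np.float64(1.3)), (np.float64(104.13), 10, np.float64(1.2)), (np.float64(146.09), 9, np.float64(1.3)), (np.float64(176.17), 12, np.float64(2.1))]
lid [302.2 233.5] 252.0 [np.float64(0.0593), np.float64(179.03), np.float64(0.0623), np.float64(177.33)]
lid [325.5 212.3] 245.0 [np.float64(0.0602), np.float64(-90.76), np.float64(0.0563), np.float64(-96.19)]
lid [280.5 208.2] 278.0 [np.float64(0.061), np.float64(83.19), np.float64(0.0602), np.float64(88.42)]
lid [303.9 189.2] 249.5 [np.float64(0.0604), np.float64(-1.03), np.float64(0.0528), np.float64(0.97)]
walls [(np.float64(-163.98), 11, np.float64(1.4)), (np.float64(-134.01), 9, np.float64(0.8)), (np.float64(-92.15), 11, np.float64(1.6)), (np.float64(-61.68), 9, np.float64(1.4)), (np.float64(-19.99), 10, np.float64(1.3)), (np.float64(10.28), 10, np.float64(1.3)), (np.float64(52.15), 8, np.float64(1.1)), (np.float64(82.09), 11, np.float64(1.8)), (np.float64(124.06), 10, np.float64(1.6)), (np.float64(154.31), 10, np.float64(1.1))]
lid [315.7 229.5] 282.5 [np.float64(0.059), np.float64(-143.88), np.float64(0.06), np.float64(-148.35)]
lid [283.7 222.2] 255.5 [np.float64(0.0594), np.float64(120.64), np.float64(0.0615), np.float64(123.96)]
lid [322.6 200.4] 247.0 [np.float64(0.0605), np.float64(-59.01), np.float64(0.0539), np.float64(-62.77)]
lid [291.9 192. ] 253.0 [np.float64(0.0605), np.float64(30.87), np.float64(0.0548), np.float64(35.45)]
```

View pics/top9.png

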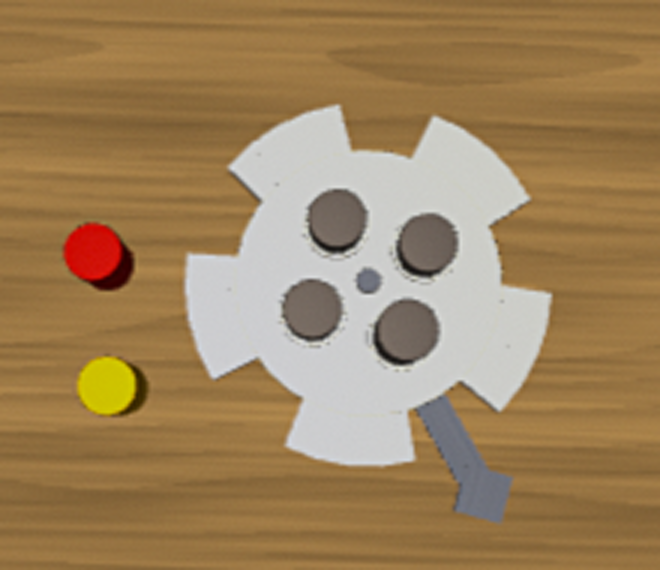

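View pics/scene9.png

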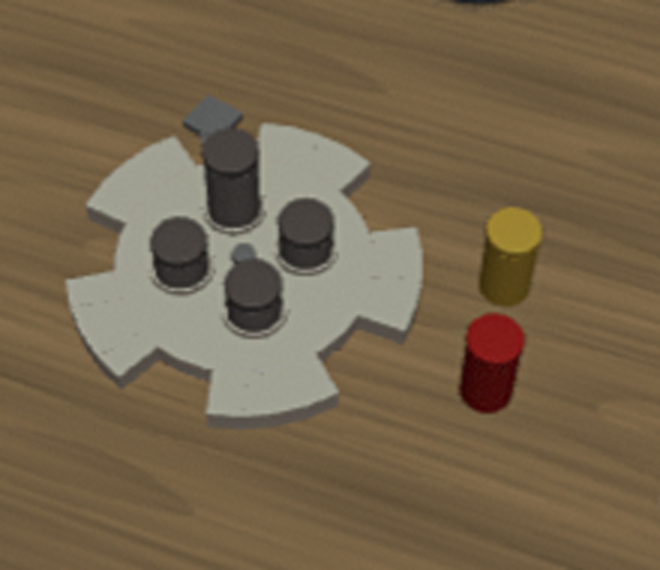

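Run:
```python
import pickle
from m import *
f=pickle.load(open("f9.pkl","rb"))["top"]
C,n,l,T,q,P=measure(f); D=T-np.array([.5615,-.0606])
a=np.degrees(np.arctan2(D[:,1],D[:,0])); r=np.linalg.norm(D,axis=1); print(C,n,r.min())
print([(round(lo,2),((a[k].min()+a[k].max())/2).round(2)) for lo in np.arange(.14,.26,.01) for k in[(r>lo)&(r<lo+.01)] if k.any()])
c=D[r<.205]; v=cv2.fitLine(c.astype(np.float32),cv2.DIST_L2,0,.01,.01).ravel(); print("dir",np.degrees(np.arctan2(v[1],v[0])))
from rig import bot; print(bot.job_done())
```

```text
[ 0.56167555 -0.06096964] -4.768547509066131 0.12634981418359037
[(np.float64(0.14), np.float64(-149.36)), (np.float64(0.15), np.float64(-149.35)), (np.float64(0.16), np.float64(-149.42)), (np.float64(0.17), np.float64(-149.31)), (np.float64(0.18), np.float64(-149.41)), (np.float64(0.19), np.float64(-149.3)), (np.float64(0.2), np.float64(-149.27)), (np.float64(0.21), np.float64(-149.17)), (np.float64(0.22), np.float64(-149.11)), (np.float64(0.23), np.float64(-148.81)), (np.float64(0.24), np.float64(-149.0)), (np.float64(0.25), np.float64(-149.17))]
dir 31.751225
the job is handed in; nothing more can be done
None
```

I turned the white turntable about 122° counter-clockwise by pushing one rim-notch wall with the closed fingertips. The tall canister now stands at the front, in line with the pointer tongue. I then lifted the hand and moved it clear, and handed the job in at about 8 s.

**Alignment:** In the last top picture the notch in line with the tall canister is at -148.9° and the tall's lid is at about -148.4°. The pointer is at about -149.2°, so the offset is 0.3–0.9°, about 1 mm at the canister.

**Other things:** All four canisters still stand in their seats. The red and yellow look-alikes have not moved. The cup, bowl and sieve looked in place in the full top view taken after the push, just before the hand's last sideways move above the sieve.

**Forces:** The wrist force readings stayed at about 3 N or less.

**Disagreement:** A line fitted to the tongue's visible edges gave -148.2°, about 1° from the other pointer measurement. I trusted the other one because it used the midpoint between the tongue's two edges.

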